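# Clamp a bicycle seat clamp in a capstan vise

## Robot

A 6-joint arm with a two-finger parallel gripper is mounted at the origin on the work surface. World frame = base frame: x ahead of the robot, y to its left, z up, the work surface at z = 0. Lengths are in m, angles in degrees, forces in N, time in s.
With the tool pointing down it reaches from about 0.375 to 0.9 m from the base axis. Payload 3.1 kg.
Tool frame: the origin (TCP) lies on the centre line of the jaws, within the pads' length; the fingertips stand 11 mm ahead of it and the grasp point (between the pads) lies 8 mm behind it; z points along the fingers, y is the line along which they close (so a half turn about z gives the same grasp; the last joint's range is limited). The gripper opens to 87 mm and grips with 3 to 60 N. Pads are 19 mm wide; open, the fingers measure 117 mm over their backs; the gripper's body (75 mm by 190 mm) begins 51 mm behind the grasp point.
Start: joints at [61.851, 30.224, 82.088, -0, 67.689, -10.227], TCP at [0.192, 0.595, 0.234] pointing down, gripper open.
Joint ranges: [-176.69, 176.69], [-43.24, 126.21], [12.49, 139.97], [-82, 262], [0, 151.66], [-163.58, 163.58]. Speed limits (degrees/s): [159.86, 159.86, 180, 180, 180, 180].

## Interface

Orientations are given as a 3x3 rotation matrix whose columns are the frame's x, y, z axes.
In Python, from rig import * gives the robot as it stands.
- The arm moves only by the shell command python3 -m inch 'ROWS'. ROWS is JSON, a list of rows, each an object of numbers: "gripper": the opening in per cent of the stroke, from 0 (shut) to 100 (fully open); "dx", "dy", "dz": the shift along the tool's x, y, z in mm; "turn": the turn about the tool's z in rad. A call has 1 to 12 rows; each row is the pose to reach, as a shift and turn from the pose commanded when the call began, along the tool's axes at that moment; what a row does not reach only later rows make up. A row lasts 1/10 s, in which the tool goes at most 50 mm and 8.59 degrees, less where a joint would pass 70% of its speed; a pose out of reach is approached as far as the arm can. A call with a gripper value outside its range is refused whole. The fingers move at their own pace and stop on an object; the grip force is fixed at half the most. Time passes only in rows, so rows that repeat a pose let the fingers close. It gives the time, the measured TCP pose, the force and the opening at its end, in the units of the state.
- read_state(): the state, without advancing time (a new reading comes with each control period).
- capture(name): name is "scene" or "top" or "wrist"; returns the picture (384x512x3 uint8, red, green, blue); there is no depth.
- get_calibration(name): a dict with "camera_matrix" (3x3 intrinsics, pixels), "world_to_cam" (4x4, takes a point from world to camera coordinates); the wrist camera has in their place "T_tool_cam" (4x4, takes a point from camera to tool coordinates, whose origin is the TCP and whose axes are the flange's). Camera axes: x right, y down, z forward; pixel columns grow to the right and rows downward; lengths in m; the calibration is good to about 2 mm. A picture is of the moment at which its call begins: read the wrist's pose just before it. get_calibration takes no time and is no camera call.
- hand_in(): hands the job in, once; it reports no verdict.
Trained networks look in the newest picture that a camera, given by its name, has taken for a name from the list of things; names that differ only in an ending like _2 or _b are one class to them, and where a whole thing is asked for, a point or a joint stands for the part that bears it (a point fixed in the world has none). Each returns a list of dicts, best first, with "score" (0 to 1); they miss things now and then, are a little off and sometimes report something else, mostly with a low value. They report only what shows in the picture. A call takes as long as a camera call.
- recognise(camera, query): "extent" ([centre column, centre row, width, height] in pixels, round what is visible of it).
The state is a dict: "time_s": time; "joint_positions": joint angles; "qvel": joint speeds; "tau": joint torques, N m; "position": TCP position; "tcp_rot": TCP orientation; "force": force on the tool from outside, world axes, zero at the start; "moment": the same for the moment, N m; "opening": opening from 0.0 (shut) to 1.0 (fully open).
Only numpy, scipy, OpenCV 4.12 (cv2) and the standard library are available. Lean on these libraries where they do the work, as an engineer would, in place of code of your own. Each camera call takes 0.05 s, during which the arm holds its last target. There are 200 camera calls.

## Task

Set the silver seat clamp flat on the blue vise's bed between the jaws, its bolt ears pointing out to either open side, and let go. Then push the capstan's spokes round one after another, clockwise from above and without forcing them, until the jaw holds the seat clamp snugly: the capstan should feel about one and a half times as heavy as when it runs free, and no more, or the thin ring is crushed. Leave the vise gripping, and do not disturb the lamp, the two light mounts or the jar.

Things in the scene. Friction and masses are not known exactly. Their poses are not given: they have to be found in the camera images.
- vise: Blue rack vise, bolted down. Origin: on the shelf under the middle of its 110 (x) x 330 (y) x 30 mm base; z up; y runs from the capstan end (-y) to the jaw end (+y); its open sides are +x and -x. Base top (the bed) at z 30 mm. Capstan axis vertical at x 0, y -100 mm, on a gearbox 76 mm square, 65 mm high. Keep pushes on the vise, its jaw and spokes under 30 N.
- guard_edge (a point): Middle of the yellow edge of the clear sheet guard on the vise, at x 0, y -90, z 120 mm (its top) in the vise frame; axes as vise. The guard roofs x -110 to 110, y -90 to +5 mm, over the half of the capstan facing the jaws: spokes can be reached from above only at y below -90 mm, in the half turn from the +x side round by -y to the -x side, and no spoke can be followed all round.
- bed_spot (a point): Point on the bed at vise x 0, y 70, z 30 mm: a good place for the seat clamp's centre. Axes as vise. Free gap at the start at least y 40 to 100 mm. The fixed jaw is a grey steel block 60 mm wide (x), 30 long, top at z 62 mm; its flat face, looking to -y, is bolted anywhere from y 100 to 110 mm and not measured: find it by feel.
- capstan_hub (a point): Centre of the capstan at its spokes' mid height, 100 mm above the shelf; turns with it, x axis along the red-ball spoke. Steel hub 48 mm across, top at 115 mm (24 mm nut to 121). Four level round spokes at right angles, 14 mm thick, out to 85 mm from the axis, with 24 mm balls at 87 mm, one red, three black.
- red_ball (a point): Centre of the red ball, 87 mm from the axis. Feel, while moving (less once stopped): running free takes 0.5 N m (8 N at 62 mm from the axis). Once the seat clamp is squeezed between both jaws the torque rises by 0.012 N m per newton of grip, about 0.1 N m per 0.1 rad (sprung pad, 8 N per mm). Right: 12 to 34 N of grip, 0.64 to 0.91 N m. Past 45 N the ring is crushed.
- capstan (a joint): Angle of the capstan (rad). 0: red-ball spoke along the vise's +x. Grows clockwise seen from above; each radian moves the jaw 12 mm towards the fixed jaw. Starts between 0 and 0.45; range 0 to 5. Stays where it is left, also while gripping rightly. Expect 2 to 3.5 rad of turning in all.
- jaw: Moving jaw with a black sprung rubber pad 56 mm wide (x), top 62 mm above the shelf; slides along the vise's +y when the capstan turns clockwise. Origin: on the bed under the middle of the unpressed pad's face, which looks to +y (at vise y = 34 mm + 12 mm x capstan angle); axes as vise.
- seat_clamp: Silver aluminium seat clamp lying flat: a ring 38 mm outside, 31 mm inside, 16 mm high, with bolt ears 14 mm wide (y) and 14 mm high reaching to 30 mm from the ring's centre along +x, a 24 mm bolt through them along y. Origin: centre of the ring's underside; z up. It can be held along its x, over the ears and the far side of the ring: 49 mm wide, middle at x +5.5 mm. Mass 40 to 85 g.
- rear_lamp: Red and black rear lamp, 34 x 50 x 35 mm, with a small toggle on top (to 50 mm). Origin under its centre. Leave alone.
- mount_a: White plastic light mount, 30 x 26 x 26 mm. Origin under its centre. Leave alone.
- mount_b: Second, equal white plastic light mount. Leave alone.
- jar: Clear glass jar with a screw lid, 70 mm wide, 100 mm high. Origin under its centre. Leave alone.

How it is judged:
By the outcome, as a careful person would: the job done as asked, in the order asked, and still so for the second after the job is handed in, with the robot touching nothing.
It also fails if it takes over 70 s, if anything falls off the work surface, if the arm or the gripper's body presses on something with over 40 N, if the wrist force passes 120 N, or if a joint passes its speed limit or range.

## Working session

There is one attempt and no reset: what is moved stays moved. The work goes in short steps, Python scripts to look and compute and a shell command to move; the robot and the scene stay as the last step left them, time stands still between calls to the robot, and variables do not carry over. Pictures are saved under pics/ and viewed, on a budget of 10 in all, crops included, one or two more only if the job needs it, and the job is handed in when it is done.

```bash
mkdir -p pics; ls
python3 - <<'E'
from rig import *
import cv2,numpy as np
for n in ["scene","top"]:
    im=capture(n); cv2.imwrite(f"pics/{n}0.png",im[:,:,::-1])
    c=get_calibration(n); print(n,np.round(c["camera_matrix"],1).tolist(),np.round(c["world_to_cam"],4).tolist())
    for q in ["vise","seat_clamp","red_ball","capstan_hub","jaw","guard_edge","rear_lamp","mount_a","jar"]:
        print(q,[(round(d["score"],2),np.round(d["extent"],1).tolist()) for d in recognise(n,q)[:3]])
s=read_state();print({k:np.round(v,4).tolist() for k,v in s.items()})
c=get_calibration("wrist");print(c)
E
```

```text
pics
scene [[400.7, 0.0, 252.1], [0.0, 400.7, 187.4], [0.0, 0.0, 1.0]] [[-0.6018, 0.7986, -0.0057, 0.3566], [0.4311, 0.3188, -0.8441, -0.1612], [-0.6723, -0.5104, -0.5362, 1.5037], [0.0, 0.0, 0.0, 1.0]]
vise [(0.63, [251.7, 196.0, 120.6, 84.2])]
seat_clamp [(0.45, [389.9, 252.1, 20.8, 15.8])]
red_ball [(0.73, [205.7, 175.0, 32.8, 24.6]), (0.19, [389.8, 252.4, 17.6, 11.9])]
capstan_hub [(0.57, [205.5, 177.0, 37.0, 29.0])]
jaw [(0.65, [254.4, 202.6, 25.7, 20.1])]
guard_edge [(0.76, [249.6, 195.9, 125.2, 87.5]), (0.48, [205.4, 176.3, 32.5, 28.3])]
rear_lamp [(0.85, [354.3, 226.7, 19.6, 15.4]), (0.29, [204.4, 175.4, 30.8, 27.6])]
mount_a [(0.66, [341.1, 247.3, 15.4, 9.7]), (0.52, [198.0, 156.6, 1.0, 8.3]), (0.36, [255.7, 202.0, 27.8, 24.6])]
jar [(0.85, [121.8, 185.6, 24.6, 44.0])]
top [[477.9, 0.0, 252.3], [0.0, 477.9, 194.7], [0.0, 0.0, 1.0]] [[-0.0085, -0.9999, -0.0063, -0.0124], [-0.9844, 0.0094, -0.1759, 0.5794], [0.176, 0.0047, -0.9844, 1.3108], [0.0, 0.0, 0.0, 1.0]]
vise [(0.6, [261.4, 195.4, 129.1, 86.7])]
seat_clamp [(0.71, [164.3, 237.8, 22.5, 19.3]), (0.34, [260.9, 193.0, 129.
[... 646 characters left out ...]
tcp_rot': [[-0.9515, 0.3077, 0.0], [0.3077, 0.9515, 0.0], [-0.0, 0.0, -1.0]], 'force': [-0.5939, 0.0101, -0.7783], 'moment': [-0.002, -0.0045, -0.0047], 'opening': 0.9969}
{'camera_matrix': array([[266.89134017,   0.        , 250.87027709],
       [  0.        , 266.89134017, 192.2264624 ],
       [  0.        ,   0.        ,   1.        ]]), 'T_tool_cam': array([[-2.98456405e-04, -9.70466028e-01, -2.41237640e-01,
         6.63261110e-02],
       [ 9.99999907e-01, -3.64469946e-04,  2.29024472e-04,
        -8.38254252e-04],
       [-3.10184339e-04, -2.41237550e-01,  9.70466047e-01,
        -1.51327201e-01],
       [ 0.00000000e+00,  0.00000000e+00,  0.00000000e+00,
         1.00000000e+00]])}
```

Run:
```python
import cv2
for n,(a,b,c,d) in {"scene":(70,310,90,420),"top":(110,280,130,400)}.items():
    im=cv2.imread(f"pics/{n}0.png")[a:b,c:d]
    f=780/im.shape[1]; f=min(f,590/im.shape[0]); print(n,f)
    cv2.imwrite(f"pics/{n}c.png",cv2.resize(im,None,fx=f,fy=f,interpolation=cv2.INTER_CUBIC))
```

```text
scene 2.3636363636363638
top 2.888888888888889
```

View pics/topc.png

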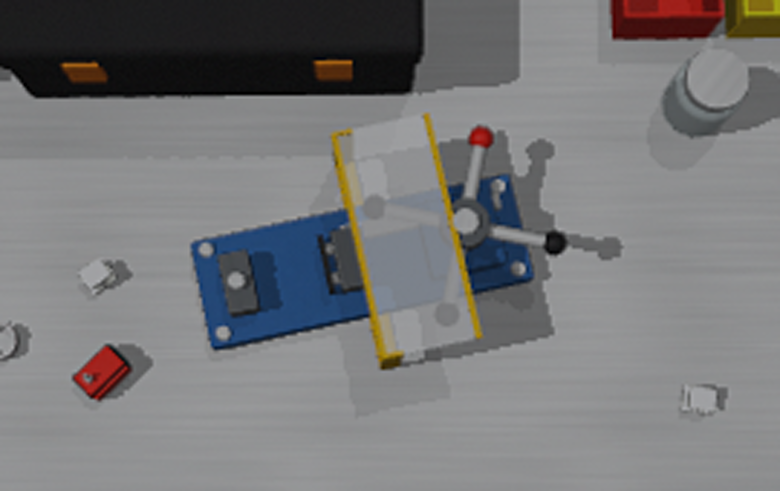

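View pics/scenec.png

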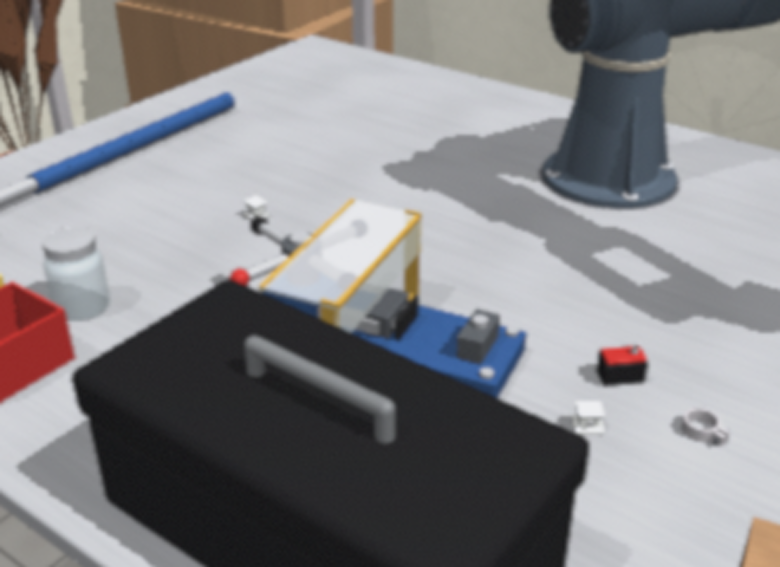

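The top view shows the vise with the capstan to the right (hub about crop 465,220; red ball 480,137; black ball 554,242) and the fixed jaw to the left at about (238,280). The seat clamp is cut off at the left crop edge (5,342). The scene view shows the clamp at crop (703,427), its bolt ears towards the lower right. The recogniser's top-view clamp hit was really the lamp.

```bash
cat > h.py <<'E'
from rig import *
import numpy as np, cv2
from scipy.optimize import least_squares
def cam(n):
    c=get_calibration(n); K=np.array(c["camera_matrix"])
    if n=="wrist":
        s=read_state(); T=np.eye(4);T[:3,:3]=s["tcp_rot"];T[:3,3]=s["position"]
        return K,np.linalg.inv(T@np.array(c["T_tool_cam"]))
    return K,np.array(c["world_to_cam"])
def ray(KW,px,z):
    K,W=KW; d=W[:3,:3].T@np.linalg.inv(K)@np.array([*px,1.]); o=-W[:3,:3].T@W[:3,3]
    return o+d*(z-o[2])/d[2]
def proj(KW,P):
    K,W=KW; q=(W[:3,:3]@np.asarray(P).T).T+W[:3,3]; q=q@K.T; return q[:,:2]/q[:,2:]
def Rz(a): return np.array([[np.cos(a),-np.sin(a)],[np.sin(a),np.cos(a)]])
def report(th,px,KW):  # fit vise pose x,y,yaw to named vise-frame points
    pass
E
python3 - <<'E'
from h import *
T=cam("top");S=cam("scene")
tc=lambda u,v:(130+u/2.8889,110+v/2.8889)
sc=lambda u,v:(90+u/2.3636,70+v/2.3636)
V=[((-55,165,30),tc(213,349)),((55,165,30),tc(192,243)),((-55,-165,30),tc(533,280)),((55,-165,30),tc(507,177)),((0,-100,121),tc(465,220)),((-110,-90,120),tc(480,337)),((110,-90,120),tc(428,114))]
P=np.array([v[0] for v in V])/1000.;U=np.array([v[1] for v in V])
def w(p,P): return np.c_[P[:,:2]@Rz(p[2]).T+p[:2],P[:,2]]
f=lambda p:(proj(T,w(p,P))-U).ravel()
r=least_squares(f,[.5,0,.17]);print(r.x,np.round(r.fun,1).tolist())
p=r.x
print("hub/jaw spot",w(p,np.array([[0,-.1,.1],[0,.07,.03],[0,.105,.062]])))
for n,px in [("red",tc(480,137)),("black",tc(554,242))]:
    q=ray(T,px,.1); v=Rz(p[2]).T@(q[:2]-p[:2]); print(n,q,v,np.hypot(v[0],v[1]+.1), "cw ang",-np.arctan2(v[1]+.1,v[0]))
print("clamp top",ray(T,tc(4,345),.012),"scene",ray(S,sc(703,427),.012))
print("scene ring",ray(S,sc(698,425),.012), "ear",ray(S,sc(720,437),.012))
for n in["lamp",(102,372)],["mountA",(97,277)],["mountB",(702,399)],["jar",(718,78)]: print(n[0],ray(T,tc(*n[1]),.03 if n[0]!="jar" else .1))
im=capture("wrist");cv2.imwrite("pics/w0.png",im[:,:,::-1]);print(read_state()["position"])
t=cv2.imread("pics/top0.png")[195:265,90:190];cv2.imwrite("pics/t2.png",cv2.resize(t,None,fx=7,fy=7,interpolation=cv2.INTER_CUBIC))
print(recognise("wrist","seat_clamp"))
E
```

```text
[ 0.5667384  -0.02512799  0.206482  ] [-1.0, 0.2, -1.1, -0.1, 0.5, -0.4, 0.7, -1.1, 0.1, 0.7, 0.6, 0.6, 0.2, -0.1]
hub/jaw spot [[ 0.58724019 -0.12300381  0.1       ]
 [ 0.55238715  0.04338509  0.03      ]
 [ 0.54521152  0.07764163  0.062     ]]
red [ 0.67478682 -0.14077206  0.1       ] [ 0.08204417 -0.13533944] 0.08933152844898352 cw ang 0.40671972039698234
black [ 0.5713133 -0.2085152  0.1      ] [-0.03311994 -0.18042968] 0.0869819725396213 cw ang 1.961422958483101
clamp top [0.48732693 0.33421218 0.012     ] scene [0.50103139 0.34679682 0.012     ]
scene ring [0.50111666 0.34146877 0.012     ] ear [0.50548756 0.36645414 0.012     ]
lamp [0.45777833 0.23168462 0.03      ]
mountA [0.55271694 0.23892422 0.03      ]
mountB [ 0.42599143 -0.35825101  0.03      ]
jar [ 0.73140495 -0.37295083  0.1       ]
[0.19227542 0.59466595 0.23355567]
[]
```

View pics/t2.png

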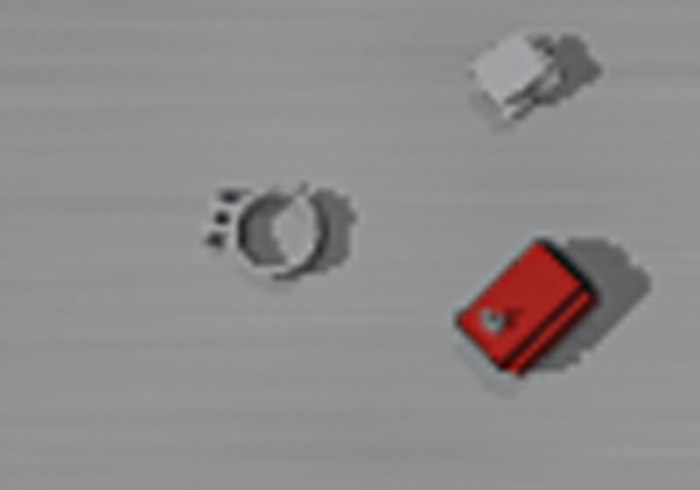

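The close-up shows the clamp ring centred at crop (281,231), with ears at (221,218) pointing to world +y and slightly +x. The lamp and one mount are well clear to the right.

```bash
cat >> h.py <<'E'
VP=np.array([0.56674,-0.02513,0.20648])
def shift(target,yaw=None):
    "mm shift along tool axes and turn (rad) to bring TCP to target, tool y to yaw (mod pi)"
    s=read_state();R=np.array(s["tcp_rot"]);d=R.T@(np.array(target)-s["position"])*1000
    t=0
    if yaw is not None:
        y=np.arctan2(R[1,1],R[0,1]); t=-((yaw-y+np.pi/2)%np.pi-np.pi/2)
    return np.round(d,1),round(t,3)
E
python3 - <<'E'
from h import *
T=cam("top")
g=lambda u,v,z:ray(T,(90+u/7,195+v/7),z)
c=g(281,231,.012);e=g(221,218,.012);print(c,e,np.linalg.norm(e-c),np.degrees(np.arctan2(*(e-c)[[1,0]])))
a=np.arctan2(*(e-c)[[1,0]])
print(shift([c[0],c[1],.20],a))
print("box base",ray(T,(130+200/2.889,110+97/2.889),0),ray(T,(130+410/2.889,110+95/2.889),0))
E
```

```text
[0.49150186 0.33797123 0.012     ] [0.49714427 0.36310508 0.012     ] 0.025759403231537154 77.34718485119272
(array([-363.7, -152.2,   33.5]), np.float64(-0.092))
box base [7.46739271e-01 1.41568155e-01 2.22044605e-16] [ 0.7466429  -0.07785211  0.        ]
```

```bash
python3 -m inch '[{"gripper":100,"dx":-45,"dy":-19,"dz":4},{"gripper":100,"dx":-90,"dy":-38,"dz":8},{"gripper":100,"dx":-135,"dy":-56,"dz":12},{"gripper":100,"dx":-180,"dy":-75,"dz":16},{"gripper":100,"dx":-225,"dy":-94,"dz":20},{"gripper":100,"dx":-270,"dy":-113,"dz":25},{"gripper":100,"dx":-315,"dy":-132,"dz":30},{"gripper":100,"dx":-364,"dy":-152,"dz":33,"turn":-0.09},{"gripper":100,"dx":-364,"dy":-152,"dz":33,"turn":-0.09},{"gripper":100,"dx":-364,"dy":-152,"dz":33,"turn":-0.09},{"gripper":100,"dx":-364,"dy":-152,"dz":33,"turn":-0.09}]'
python3 - <<'E'
from h import *
K=cam("wrist");im=capture("wrist");cv2.imwrite("pics/w1.png",im[:,:,::-1])
r=recognise("wrist","seat_clamp");print(r)
print(proj(K,[[.4915,.338,.012]]))
u,v=proj(K,[[.4915,.338,.012]])[0]
u,v=int(u),int(v);a=max(0,v-60);b=max(0,u-70);c=im[a:v+60,b:u+70,::-1];print(a,b,5)
cv2.imwrite("pics/w1c.png",cv2.resize(c,None,fx=5,fy=5,interpolation=cv2.INTER_CUBIC))
E
```

```text
[]
[[164.14584024 379.94141762]]
319 94 5invalid input
```

View pics/w1c.png

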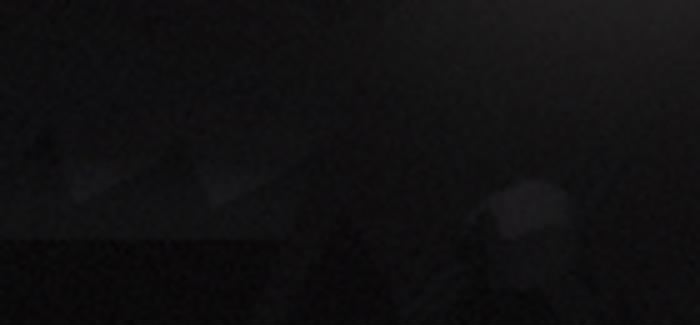

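The move was refused, so that picture shows only the dark gripper and floor at the start pose. I'll retry with every key filled in.

```bash
python3 -m inch '[{"gripper":100,"dx":-45,"dy":-19,"dz":4,"turn":0},{"gripper":100,"dx":-90,"dy":-38,"dz":8,"turn":0},{"gripper":100,"dx":-135,"dy":-56,"dz":12,"turn":0},{"gripper":100,"dx":-180,"dy":-75,"dz":16,"turn":0},{"gripper":100,"dx":-225,"dy":-94,"dz":20,"turn":0},{"gripper":100,"dx":-270,"dy":-113,"dz":25,"turn":0},{"gripper":100,"dx":-315,"dy":-132,"dz":30,"turn":0},{"gripper":100,"dx":-364,"dy":-152,"dz":33,"turn":-0.09},{"gripper":100,"dx":-364,"dy":-152,"dz":33,"turn":-0.09},{"gripper":100,"dx":-364,"dy":-152,"dz":33,"turn":-0.09},{"gripper":100,"dx":-364,"dy":-152,"dz":33,"turn":-0.09}]'
python3 - <<'E'
from h import *
K=cam("wrist");im=capture("wrist");cv2.imwrite("pics/w1.png",im[:,:,::-1])
r=recognise("wrist","seat_clamp");print(r)
u,v=proj(K,[[.4915,.338,.012]])[0];print(u,v)
u,v=int(u),int(v);a=max(0,v-60);b=max(0,u-70);c=im[a:v+60,b:u+70,::-1];print(a,b,5)
cv2.imwrite("pics/w1c.png",cv2.resize(c,None,fx=5,fy=5,interpolation=cv2.INTER_CUBIC))
E
```

```text
time_s: 2.3
position: [0.4908, 0.3385, 0.2005]
tcp_rot: [[-0.975, 0.221, -0.001], [0.221, 0.975, 0.0], [0.001, -0.0, -1.0]]
force: [0.4, 0.0, 0.1]
opening: 0.998
[{'extent': [256.8, 175.4, 38.8, 27.6], 'score': 0.75}]
251.14981720369508 179.44631383268046
119 181 5
```

View pics/w1c.png

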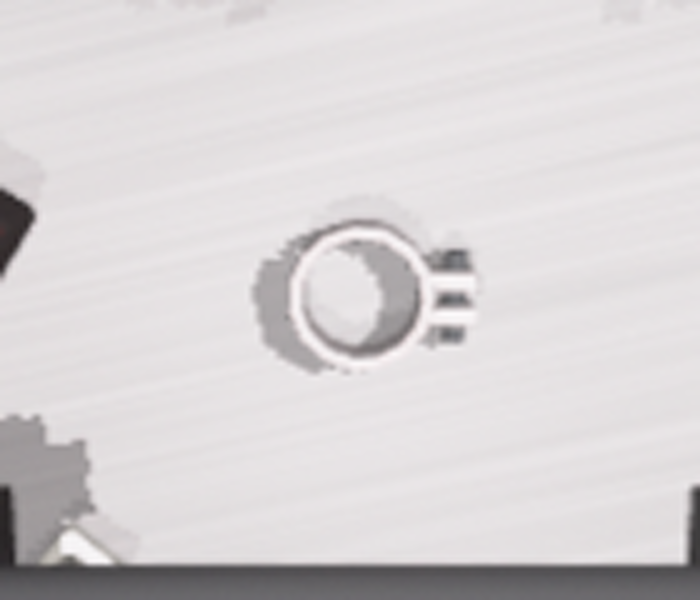

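The wrist view shows the ring centred at crop (362,297) and the ear end at (473,300), almost exactly along tool y. The lamp corner is about 93 mm away.

Run:
```python
from h import *
K=cam("wrist");g=lambda u,v:ray(K,(181+u/5,119+v/5),.016)
c=g(362,297);e=g(473,300);print(c,e,np.linalg.norm(e-c));d=(e-c)/np.linalg.norm(e-c)
print("ring diam",np.linalg.norm(g(290,297)-g(434,297)))
a=np.arctan2(d[1],d[0]);m=c+d*.0055
print(np.degrees(a),m,shift([m[0],m[1],.015],a))
```

```text
[0.4896866  0.34192822 0.016     ] [0.49669203 0.3695098  0.016     ] 0.028457325706090334
ring diam 0.036880170540678686
75.74882767989861 [0.49104055 0.34725896 0.016     ] (array([  1. ,   8.1, 185.6]), np.float64(0.028))
```

```bash
python3 -m inch '[{"gripper":100,"dx":1,"dy":8,"dz":45,"turn":0.03},{"gripper":100,"dx":1,"dy":8,"dz":90,"turn":0.03},{"gripper":100,"dx":1,"dy":8,"dz":130,"turn":0.03},{"gripper":100,"dx":1,"dy":8,"dz":165,"turn":0.03},{"gripper":100,"dx":1,"dy":8,"dz":180,"turn":0.03},{"gripper":100,"dx":1,"dy":8,"dz":186,"turn":0.03},{"gripper":100,"dx":1,"dy":8,"dz":186,"turn":0.03},{"gripper":30,"dx":1,"dy":8,"dz":186,"turn":0.03},{"gripper":30,"dx":1,"dy":8,"dz":186,"turn":0.03},{"gripper":30,"dx":1,"dy":8,"dz":186,"turn":0.03},{"gripper":30,"dx":1,"dy":8,"dz":186,"turn":0.03},{"gripper":30,"dx":1,"dy":8,"dz":186,"turn":0.03}]'
```

```text
time_s: 3.6
position: [0.4929, 0.3461, 0.015]
tcp_rot: [[-0.968, 0.25, 0.001], [0.25, 0.968, 0.0], [-0.001, 0.0, -1.0]]
force: [0.1, 0.1, -0.2]
opening: 0.631
```

```bash
python3 -m inch '[{"gripper":30,"dx":0,"dy":0,"dz":0,"turn":0},{"gripper":30,"dx":0,"dy":0,"dz":0,"turn":0},{"gripper":30,"dx":0,"dy":0,"dz":0,"turn":0},{"gripper":30,"dx":0,"dy":0,"dz":-10,"turn":0},{"gripper":30,"dx":0,"dy":0,"dz":-40,"turn":0},{"gripper":30,"dx":0,"dy":0,"dz":-80,"turn":0},{"gripper":30,"dx":0,"dy":0,"dz":-120,"turn":0},{"gripper":30,"dx":0,"dy":0,"dz":-165,"turn":0},{"gripper":30,"dx":0,"dy":0,"dz":-165,"turn":0},{"gripper":30,"dx":0,"dy":0,"dz":-165,"turn":0}]'
python3 - <<'E'
from h import *
p=VP;print(read_state()["force"])
# want ring centre at vise (0,70); ears toward +x -> clamp mid at x=+5.5
m=p[:2]+Rz(p[2])@np.array([.0055,.068])
print(m,np.degrees(p[2]),shift([m[0],m[1],.18],p[2]))
E
```

```text
time_s: 4.6
position: [0.493, 0.3463, 0.1812]
tcp_rot: [[-0.968, 0.25, 0.003], [0.25, 0.968, 0.001], [-0.002, 0.002, -1.0]]
force: [-0.7, 0.0, -0.8]
opening: 0.546
[-0.71657029  0.0118719  -0.76010626]
[0.55818209 0.04255317] 11.830432553861238 (array([-139.1, -277.8,    1. ]), np.float64(1.112))
```

```bash
python3 -m inch '[{"gripper":30,"dx":-15,"dy":-30,"dz":0,"turn":0.14},{"gripper":30,"dx":-35,"dy":-70,"dz":0,"turn":0.28},{"gripper":30,"dx":-55,"dy":-110,"dz":0,"turn":0.42},{"gripper":30,"dx":-75,"dy":-150,"dz":0,"turn":0.56},{"gripper":30,"dx":-95,"dy":-190,"dz":0,"turn":0.70},{"gripper":30,"dx":-112,"dy":-224,"dz":0,"turn":0.84},{"gripper":30,"dx":-128,"dy":-255,"dz":0,"turn":0.98},{"gripper":30,"dx":-139,"dy":-278,"dz":0,"turn":1.11},{"gripper":30,"dx":-139,"dy":-278,"dz":0,"turn":1.11},{"gripper":30,"dx":-139,"dy":-278,"dz":0,"turn":1.11},{"gripper":30,"dx":-139,"dy":-278,"dz":0,"turn":1.11}]'
python3 - <<'E'
from h import *
K=cam("wrist");im=capture("wrist").copy();p=VP
def w(P):P=np.array(P)/1000.;return np.c_[P[:,:2]@Rz(p[2]).T+p[:2],P[:,2]]
pts=[(-55,165,30),(55,165,30),(-30,105,62),(30,105,62),(-30,135,62),(30,135,62),(-28,39,62),(28,39,62),(-55,5,30),(55,5,30),(0,70,30),(-110,5,120),(110,5,120)]
q=proj(K,w(pts))
big=cv2.resize(im[:,:,::-1],None,fx=1.5,fy=1.5,interpolation=cv2.INTER_CUBIC)
for a in q: cv2.circle(big,(int(a[0]*1.5),int(a[1]*1.5)),3,(0,255,0),1)
cv2.imwrite("pics/w2.png",big);print(np.round(q*1.5).tolist(),read_state()["position"])
E
```

```text
time_s: 5.7
position: [0.5564, 0.0431, 0.1784]
tcp_rot: [[-0.208, 0.978, -0.003], [0.978, 0.208, 0.001], [0.001, -0.003, -1.0]]
force: [-0.4, 0.5, 0.0]
opening: 0.549
[[296.0, 144.0], [451.0, 145.0], [328.0, 234.0], [418.0, 234.0], [327.0, 188.0], [419.0, 188.0], [333.0, 328.0], [412.0, 328.0], [305.0, 354.0], [442.0, 355.0], [373.0, 275.0], [184.0, 415.0], [559.0, 417.0]] [0.55666905 0.04337386 0.17876055]
```

View pics/w2.png

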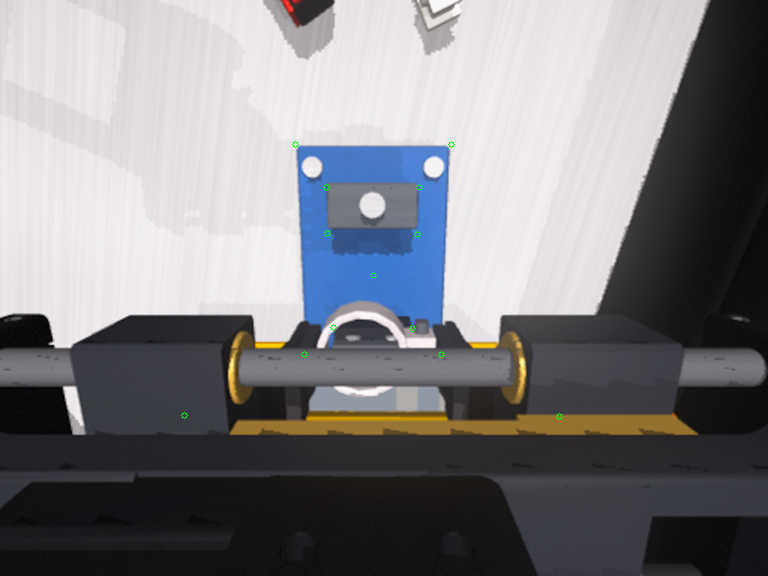

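The projected vise points match the picture. The bed edge, jaw and width are right, and the fixed jaw face sits near row 228 rather than 234, so y≈109 mm. The ring is held with its ears towards image right, which is vise +x. Next I lower it onto the bed.

```bash
python3 -m inch '[{"gripper":30,"dx":0,"dy":1.5,"dz":30,"turn":0},{"gripper":30,"dx":0,"dy":1.5,"dz":65,"turn":0},{"gripper":30,"dx":0,"dy":1.5,"dz":95,"turn":0},{"gripper":30,"dx":0,"dy":1.5,"dz":115,"turn":0},{"gripper":30,"dx":0,"dy":1.5,"dz":125,"turn":0},{"gripper":30,"dx":0,"dy":1.5,"dz":130,"turn":0},{"gripper":30,"dx":0,"dy":1.5,"dz":132,"turn":0},{"gripper":30,"dx":0,"dy":1.5,"dz":132,"turn":0},{"gripper":30,"dx":0,"dy":1.5,"dz":132,"turn":0}]'
```

```text
time_s: 6.65
position: [0.5599, 0.0425, 0.0485]
tcp_rot: [[-0.207, 0.978, 0.002], [0.978, 0.207, -0.0], [-0.001, 0.002, -1.0]]
force: [-0.8, 0.2, -0.1]
opening: 0.548
```

```bash
python3 -m inch '[{"gripper":30,"dx":0,"dy":-1,"dz":1,"turn":0},{"gripper":30,"dx":0,"dy":-1,"dz":2,"turn":0},{"gripper":30,"dx":0,"dy":-1,"dz":3,"turn":0},{"gripper":30,"dx":0,"dy":-1,"dz":3,"turn":0}]'
```

```text
time_s: 7.05
position: [0.5583, 0.0422, 0.0448]
tcp_rot: [[-0.206, 0.978, 0.0], [0.978, 0.206, -0.0], [-0.0, 0.0, -1.0]]
force: [-0.6, -0.6, 1.8]
opening: 0.549
```

```bash
python3 -m inch '[{"gripper":65,"dx":0,"dy":0,"dz":0,"turn":0},{"gripper":75,"dx":0,"dy":0,"dz":0,"turn":0},{"gripper":85,"dx":0,"dy":0,"dz":0,"turn":0},{"gripper":85,"dx":0,"dy":0,"dz":0,"turn":0},{"gripper":85,"dx":0,"dy":0,"dz":0,"turn":0},{"gripper":85,"dx":0,"dy":0,"dz":0,"turn":0},{"gripper":85,"dx":0,"dy":0,"dz":-15,"turn":0},{"gripper":85,"dx":0,"dy":0,"dz":-45,"turn":0},{"gripper":85,"dx":0,"dy":0,"dz":-85,"turn":0},{"gripper":85,"dx":0,"dy":0,"dz":-125,"turn":0},{"gripper":20,"dx":-30,"dy":0,"dz":-160,"turn":0},{"gripper":0,"dx":-60,"dy":0,"dz":-160,"turn":0}]'
python3 - <<'E'
from h import *
K=cam("wrist");im=capture("wrist").copy()
big=cv2.resize(im[100:384,100:420,::-1],None,fx=2,fy=2,interpolation=cv2.INTER_CUBIC)
def w(P):P=np.array(P)/1000.;return np.c_[P[:,:2]@Rz(VP[2]).T+VP[:2],P[:,2]]
q=(proj(K,w([(0,70,46),(30,70,44),(0,89,46),(0,51,46)]))-[100,100])*2
for a in q: cv2.circle(big,(int(a[0]),int(a[1])),3,(0,255,0),1)
cv2.imwrite("pics/w3.png",big);print(q,read_state()["position"])
print(recognise("wrist","seat_clamp"))
E
```

```text
time_s: 8.25
position: [0.5739, -0.017, 0.2102]
tcp_rot: [[-0.209, 0.978, 0.011], [0.978, 0.209, -0.002], [-0.005, 0.011, -1.0]]
force: [1.1, 0.5, 0.6]
opening: 0.744
[[285.87656281  53.48113345]
 [337.89751749  53.64228907]
 [285.75217258  18.8298208 ]
 [285.99721416  87.09090508]] [ 0.57447224 -0.02197611  0.20810372]
[{'extent': [246.1, 127.5, 43.0, 34.0], 'score': 0.9}]
```

View pics/w3.png

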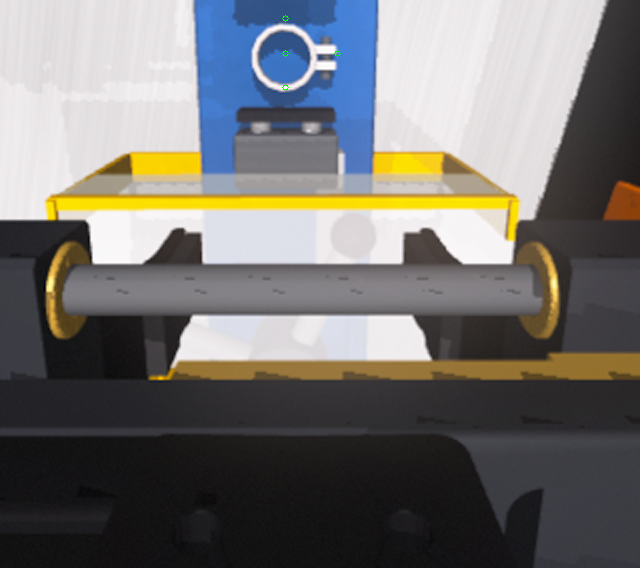

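The clamp lies flat at the intended spot: ring centre near (285,57), ears to vise +x, clear of the pad. Next is the capstan, starting with the black spoke at about 1.97 rad.

```bash
cat >> h.py <<'E'
HUB=np.array([0.58724,-0.12300])
LEAD=0.12
def pose(phi,off=18.2,r=55,z=92):
    "TCP position and tool-y yaw behind a spoke at cw angle phi"
    n=np.array([np.cos(phi),-np.sin(phi)]);t=np.array([-np.sin(phi),-np.cos(phi)])
    xy=HUB+Rz(VP[2])@(n*r-t*off)/1000
    return np.array([*xy,z/1000]),VP[2]-phi-LEAD
def rows(L):
    s=read_state();R=np.array(s["tcp_rot"]);y0=np.arctan2(R[1,1],R[0,1])
    # ignore tiny tilt
    R=np.array([[np.sin(y0)*-1,np.cos(y0),0],[np.cos(y0),np.sin(y0),0],[0,0,-1]])
    for p,yaw in L:
        t=-((yaw-y0+np.pi/2)%np.pi-np.pi/2)
        print(np.round(R.T@(p-s["position"])*1000,1).tolist(),round(t,3))
E
python3 - <<'E'
from h import *
s=read_state();print(s["joint_positions"],s["position"])
rows([pose(1.97,32,z=190),pose(1.97,32)])
E
```

```text
[-1.31060601e+01  2.79994246e+01  9.15541365e+01 -8.10675748e-02
  6.01099359e+01 -2.48140380e+01] [ 0.57267588 -0.01973192  0.20646332]
[-167.2, 1.4, 16.5] -1.053
[-167.2, 1.4, 114.5] -1.053
```

```bash
python3 -m inch '[{"gripper":0,"dx":-21,"dy":0,"dz":0,"turn":-0.13},{"gripper":0,"dx":-42,"dy":0,"dz":0,"turn":-0.26},{"gripper":0,"dx":-63,"dy":0,"dz":0,"turn":-0.39},{"gripper":0,"dx":-84,"dy":0,"dz":0,"turn":-0.52},{"gripper":0,"dx":-105,"dy":1,"dz":5,"turn":-0.65},{"gripper":0,"dx":-126,"dy":1,"dz":10,"turn":-0.78},{"gripper":0,"dx":-147,"dy":1,"dz":15,"turn":-0.92},{"gripper":0,"dx":-167,"dy":1,"dz":16,"turn":-1.05},{"gripper":0,"dx":-167,"dy":1,"dz":16,"turn":-1.05},{"gripper":0,"dx":-167,"dy":1,"dz":16,"turn":-1.05}]'
python3 - <<'E'
from h import *
rows([pose(1.97,32,z=190),pose(1.97,32)])
E
```

```text
time_s: 9.35
position: [0.6053, -0.1787, 0.1877]
tcp_rot: [[-0.951, 0.311, -0.002], [0.311, 0.951, 0.002], [0.002, 0.001, -1.0]]
force: [0.7, 0.3, 0.6]
opening: 0.001
[-4.0, -3.3, -2.3] -0.003
[-4.0, -3.3, 95.7] -0.003
```

```bash
python3 -m inch '[{"gripper":0,"dx":-4,"dy":-3,"dz":0,"turn":0},{"gripper":0,"dx":-4,"dy":-3,"dz":30,"turn":0},{"gripper":0,"dx":-4,"dy":-3,"dz":60,"turn":0},{"gripper":0,"dx":-4,"dy":-3,"dz":85,"turn":0},{"gripper":0,"dx":-4,"dy":-3,"dz":95,"turn":0},{"gripper":0,"dx":-4,"dy":-3,"dz":95,"turn":0},{"gripper":0,"dx":-4,"dy":-3,"dz":95,"turn":0}]'
python3 - <<'E'
from h import *
print(read_state()["force"],read_state()["moment"])
rows([pose(1.97,20)]+[pose(f) for f in np.arange(1.95,3.03,.09)])
E
```

```text
time_s: 10.05
position: [0.6097, -0.1837, 0.0945]
tcp_rot: [[-0.952, 0.308, 0.001], [0.308, 0.952, -0.001], [-0.002, -0.0, -1.0]]
force: [-0.0, -0.4, -0.4]
opening: 0.005
[-0.02964232 -0.44173706 -0.41511961] [-0.0458512  -0.03585784 -0.02532488]
[13.6, -1.4, 2.5] 0.0
[14.3, -1.1, 2.5] -0.02
[19.1, -3.2, 2.5] 0.07
[24.0, -4.8, 2.5] 0.16
[29.1, -6.0, 2.5] 0.25
[34.3, -6.8, 2.5] 0.34
[39.5, -7.1, 2.5] 0.43
[44.7, -6.9, 2.5] 0.52
[49.9, -6.2, 2.5] 0.61
[55.0, -5.1, 2.5] 0.7
[59.9, -3.6, 2.5] 0.79
[64.7, -1.6, 2.5] 0.88
[69.3, 0.9, 2.5] 0.97
```

```bash
python3 -m inch '[{"gripper":0,"dx":5,"dy":0,"dz":2,"turn":0},{"gripper":0,"dx":9,"dy":-1,"dz":2,"turn":0},{"gripper":0,"dx":12,"dy":-1,"dz":2,"turn":0},{"gripper":0,"dx":15,"dy":-1,"dz":2,"turn":0},{"gripper":0,"dx":19,"dy":-3,"dz":2,"turn":0.07},{"gripper":0,"dx":24,"dy":-5,"dz":2,"turn":0.16},{"gripper":0,"dx":29,"dy":-6,"dz":2,"turn":0.25}]'
python3 - <<'E'
from h import *
s=read_state();R=np.array(s["tcp_rot"]);print(R.T@s["force"],s["moment"])
rows([pose(f) for f in np.arange(2.3,3.1,.09)])
E
```

```text
time_s: 10.75
position: [0.5842, -0.1819, 0.0927]
tcp_rot: [[-0.843, 0.538, 0.012], [0.538, 0.843, -0.004], [-0.012, 0.003, -1.0]]
force: [9.2, -0.2, -3.8]
opening: 0.004
[-7.82758472  4.78383995  3.93096117] [ 0.00758406 -1.38901438  0.00810011]
[8.5, -2.8, 0.7] 0.075
[13.4, -4.5, 0.7] 0.165
[18.5, -5.7, 0.7] 0.255
[23.7, -6.4, 0.7] 0.345
[28.9, -6.6, 0.7] 0.435
[34.1, -6.4, 0.7] 0.525
[39.2, -5.7, 0.7] 0.615
[44.3, -4.6, 0.7] 0.705
[49.3, -3.0, 0.7] 0.795
```

The hub torque worked out from the wrench is about 0.55 N m, which fits free running. I continue the stroke.

```bash
cat >> h.py <<'E'
def torque():
    s=read_state();d=np.array(s["position"])[:2]-HUB;F=s["force"]
    v=Rz(VP[2]).T@d*1000
    print("t",round(s["time_s"],2),"T",round(float(d[0]*F[1]-d[1]*F[0]+s["moment"][2]),3),"F",np.round(F,1),"Mz",round(float(s["moment"][2]),3),"rel hub vise mm",np.round(v,1),"yaw",round(float(np.arctan2(s["tcp_rot"][1][1],s["tcp_rot"][0][1])),3))
    R=np.array(s["tcp_rot"]);y=np.arctan2(R[1,1],R[0,1]);ph=(VP[2]-y-LEAD)%np.pi
    t=np.array([-np.sin(ph),-np.cos(ph)]);off=18.2
    # contact: spoke axis angle such that corner is 7mm behind it
    Q=v+(Rz(VP[2]).T@Rz(y)@np.array([15*np.sign(v@(Rz(-VP[2])@R[:2,1])),0]))  # outer edge mid
    print("outer edge",np.round(Q,1))
E
python3 -m inch '[{"gripper":0,"dx":8,"dy":-3,"dz":0,"turn":0.08},{"gripper":0,"dx":13,"dy":-4.5,"dz":0,"turn":0.17},{"gripper":0,"dx":18.5,"dy":-5.5,"dz":0,"turn":0.26},{"gripper":0,"dx":24,"dy":-6.5,"dz":0,"turn":0.35},{"gripper":0,"dx":29,"dy":-6.5,"dz":0,"turn":0.44}]'
python3 -c "from h import *;torque()"
python3 - <<'E'
from h import *
rows([pose(f) for f in np.arange(2.65,3.1,.08)])
E
```

```text
time_s: 11.25
position: [0.557, -0.1735, 0.0932]
tcp_rot: [[-0.534, 0.845, 0.013], [0.845, 0.534, -0.007], [-0.013, 0.008, -1.0]]
force: [8.5, -3.1, -2.4]
opening: 0.004
t 11.25 T 0.536 F [ 8.5 -3.1 -2.4] Mz 0.014 rel hub vise mm [-40.  -43.3] yaw 0.564
outer edge [-54.  -48.5]
[1.2, 0.5, 1.2] -0.015
[5.4, -1.4, 1.2] 0.065
[9.8, -2.9, 1.2] 0.145
[14.3, -4.0, 1.2] 0.225
[18.8, -4.8, 1.2] 0.305
[23.4, -5.3, 1.2] 0.385
```

```bash
python3 -m inch '[{"gripper":0,"dx":5,"dy":-1.5,"dz":0,"turn":0.07},{"gripper":0,"dx":10,"dy":-3,"dz":0,"turn":0.15},{"gripper":0,"dx":14,"dy":-4,"dz":0,"turn":0.22},{"gripper":0,"dx":19,"dy":-5,"dz":0,"turn":0.30},{"gripper":0,"dx":23,"dy":-5,"dz":0,"turn":0.38}]'
python3 -c "from h import *;torque()"
python3 -m inch '[{"gripper":0,"dx":-5,"dy":0,"dz":0,"turn":0},{"gripper":0,"dx":-12,"dy":0,"dz":0,"turn":0},{"gripper":0,"dx":-15,"dy":0,"dz":-30,"turn":0},{"gripper":0,"dx":-15,"dy":0,"dz":-70,"turn":0},{"gripper":0,"dx":-15,"dy":0,"dz":-95,"turn":0},{"gripper":0,"dx":-15,"dy":0,"dz":-95,"turn":0}]'
python3 - <<'E'
from h import *
im=capture("top");cv2.imwrite("pics/t3.png",cv2.resize(im[110:280,130:400,::-1],None,fx=2.8889,fy=2.8889,interpolation=cv2.INTER_CUBIC))
print(recognise("top","red_ball"))
E
```

```text
time_s: 11.75
position: [0.54, -0.1576, 0.0932]
tcp_rot: [[-0.184, 0.983, 0.012], [0.983, 0.184, -0.008], [-0.01, 0.011, -1.0]]
force: [5.4, -6.4, -1.6]
opening: 0.004
t 11.75 T 0.484 F [ 5.4 -6.4 -1.6] Mz -0.002 rel hub vise mm [-53.3 -24.2] yaw 0.185
outer edge [-68.3 -23.9]
time_s: 12.35
position: [0.5395, -0.17, 0.1902]
tcp_rot: [[-0.187, 0.982, 0.006], [0.982, 0.187, -0.003], [-0.005, 0.006, -1.0]]
force: [1.2, 0.3, 0.7]
opening: 0.002
[{'extent': [287.1, 170.8, 11.4, 28.0], 'score': 0.59}]
```

View pics/t3.png

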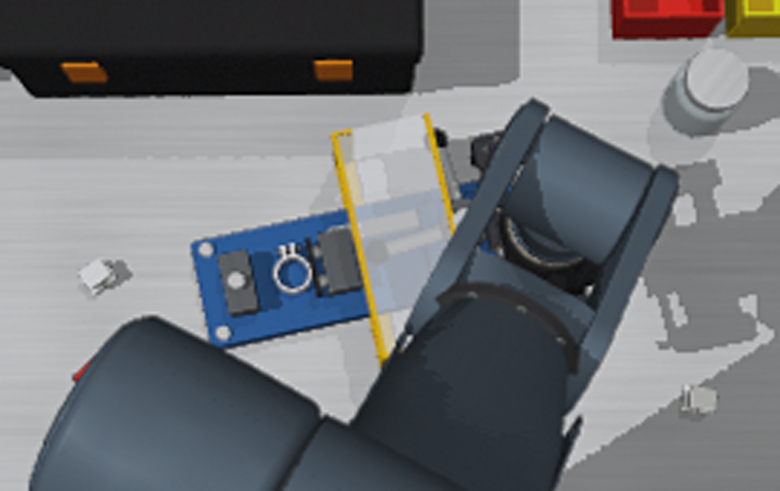

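The top view shows the clamp still in place, the jaw advanced, and a black ball just emerging at the guard edge (441,138). That agrees with a capstan angle of about 1.46, so the red spoke comes next.

```bash
python3 - <<'E'
from h import *
rows([pose(1.46,34,z=190)])
E
python3 -m inch '[{"gripper":0,"dx":0,"dy":0,"dz":0,"turn":-0.145},{"gripper":0,"dx":0,"dy":0,"dz":0,"turn":-0.29},{"gripper":0,"dx":0,"dy":0,"dz":0,"turn":-0.435},{"gripper":0,"dx":0,"dy":0,"dz":0,"turn":-0.58},{"gripper":0,"dx":0,"dy":0,"dz":0,"turn":-0.725},{"gripper":0,"dx":0,"dy":0,"dz":0,"turn":-0.87},{"gripper":0,"dx":0,"dy":0,"dz":0,"turn":-1.015},{"gripper":0,"dx":0,"dy":0,"dz":0,"turn":-1.16},{"gripper":0,"dx":0,"dy":0,"dz":0,"turn":-1.305},{"gripper":0,"dx":0,"dy":0,"dz":0,"turn":-1.45},{"gripper":0,"dx":0,"dy":0,"dz":0,"turn":-1.58},{"gripper":0,"dx":0,"dy":0,"dz":0,"turn":-1.58}]'
python3 - <<'E'
from h import *
rows([pose(1.46,34,z=190),pose(1.46,34)])
E
```

```text
[-14.7, 98.5, -3.3] 1.562
time_s: 13.65
position: [0.5363, -0.168, 0.1846]
tcp_rot: [[-0.981, -0.196, -0.004], [-0.196, 0.981, 0.002], [0.004, 0.003, -1.0]]
force: [0.2, -1.0, -0.1]
opening: 0.005
[-99.1, -16.4, -5.4] -0.0
[-99.1, -16.4, 92.6] -0.0
```

```bash
python3 -m inch '[{"gripper":0,"dx":-40,"dy":-6,"dz":-5,"turn":0},{"gripper":0,"dx":-80,"dy":-13,"dz":-5,"turn":0},{"gripper":0,"dx":-99,"dy":-16,"dz":-5,"turn":0},{"gripper":0,"dx":-99,"dy":-16,"dz":20,"turn":0},{"gripper":0,"dx":-99,"dy":-16,"dz":55,"turn":0},{"gripper":0,"dx":-99,"dy":-16,"dz":85,"turn":0},{"gripper":0,"dx":-99,"dy":-16,"dz":92,"turn":0},{"gripper":0,"dx":-99,"dy":-16,"dz":92,"turn":0},{"gripper":0,"dx":-99,"dy":-16,"dz":92,"turn":0}]'
python3 - <<'E'
from h import *
torque()
rows([pose(1.46,20)]+[pose(f) for f in np.arange(1.45,2.5,.09)])
E
```

```text
time_s: 14.55
position: [0.6386, -0.1653, 0.0953]
tcp_rot: [[-0.981, -0.195, 0.001], [-0.195, 0.981, -0.001], [-0.001, -0.001, -1.0]]
force: [-0.4, -0.9, 0.9]
opening: 0.002
t 14.55 T -0.023 F [-0.4 -0.9  0.9] Mz 0.041 rel hub vise mm [ 41.6 -51.9] yaw 1.767
outer edge [ 41.4 -66.9]
[15.6, -0.7, 3.3] -0.001
[16.9, -0.7, 3.3] -0.011
[21.7, -2.7, 3.3] 0.079
[26.6, -4.3, 3.3] 0.169
[31.7, -5.5, 3.3] 0.259
[36.9, -6.2, 3.3] 0.349
[42.1, -6.4, 3.3] 0.439
[47.3, -6.2, 3.3] 0.529
[52.5, -5.5, 3.3] 0.619
[57.5, -4.4, 3.3] 0.709
[62.5, -2.7, 3.3] 0.799
[67.3, -0.7, 3.3] 0.889
[71.9, 1.8, 3.3] 0.979
```

```bash
python3 -m inch '[{"gripper":0,"dx":6,"dy":0,"dz":3,"turn":0},{"gripper":0,"dx":11,"dy":0,"dz":3,"turn":0},{"gripper":0,"dx":14,"dy":-1,"dz":3,"turn":0},{"gripper":0,"dx":17,"dy":-1,"dz":3,"turn":0},{"gripper":0,"dx":21.5,"dy":-2.5,"dz":3,"turn":0.08},{"gripper":0,"dx":26.5,"dy":-4.5,"dz":3,"turn":0.17},{"gripper":0,"dx":31.5,"dy":-5.5,"dz":3,"turn":0.26},{"gripper":0,"dx":37,"dy":-6,"dz":3,"turn":0.35},{"gripper":0,"dx":42,"dy":-6.5,"dz":3,"turn":0.44},{"gripper":0,"dx":47,"dy":-6,"dz":3,"turn":0.53}]'
python3 - <<'E'
from h import *
torque()
rows([pose(f) for f in np.arange(2.08,3.0,.09)])
E
```

```text
time_s: 15.55
position: [0.5976, -0.1807, 0.0927]
tcp_rot: [[-0.943, 0.331, 0.011], [0.331, 0.944, -0.002], [-0.011, 0.001, -1.0]]
force: [8.2, 1.1, -2.8]
opening: 0.004
t 15.55 T 0.518 F [ 8.2  1.1 -2.8] Mz 0.033 rel hub vise mm [ -1.7 -58.6] yaw 1.233
outer edge [ -9.5 -71.4]
[8.8, -3.3, 0.7] 0.085
[13.7, -4.9, 0.7] 0.175
[18.8, -6.0, 0.7] 0.265
[24.0, -6.7, 0.7] 0.355
[29.2, -6.9, 0.7] 0.445
[34.4, -6.6, 0.7] 0.535
[39.6, -5.9, 0.7] 0.625
[44.6, -4.7, 0.7] 0.715
[49.6, -3.1, 0.7] 0.805
[54.4, -1.0, 0.7] 0.895
[58.9, 1.5, 0.7] 0.985
```

```bash
python3 -m inch '[{"gripper":0,"dx":9,"dy":-3.5,"dz":0.5,"turn":0.09},{"gripper":0,"dx":14,"dy":-5,"dz":0.5,"turn":0.18},{"gripper":0,"dx":19,"dy":-6,"dz":0.5,"turn":0.27},{"gripper":0,"dx":24,"dy":-6.5,"dz":0.5,"turn":0.36},{"gripper":0,"dx":29,"dy":-7,"dz":0.5,"turn":0.45}]'
python3 - <<'E'
from h import *
torque()
rows([pose(f) for f in np.arange(2.42,3.0,.08)])
E
```

```text
time_s: 16.05
position: [0.5691, -0.1792, 0.0929]
tcp_rot: [[-0.705, 0.709, 0.014], [0.709, 0.705, -0.005], [-0.014, 0.006, -1.0]]
force: [8.4, -1.4, -2.0]
opening: 0.005
t 16.05 T 0.537 F [ 8.4 -1.4 -2. ] Mz 0.04 rel hub vise mm [-29.2 -51.3] yaw 0.783
outer edge [-41.8 -59.5]
[1.1, 0.7, 0.9] -0.025
[5.4, -1.2, 0.9] 0.055
[9.7, -2.8, 0.9] 0.135
[14.2, -4.0, 0.9] 0.215
[18.7, -4.8, 0.9] 0.295
[23.3, -5.3, 0.9] 0.375
[28.0, -5.4, 0.9] 0.455
[32.6, -5.2, 0.9] 0.535
```

Still free at about 2.45. I continue in short steps, checking the torque after each.

```bash
python3 -m inch '[{"gripper":0,"dx":5.5,"dy":-1,"dz":0.5,"turn":0.06},{"gripper":0,"dx":9.5,"dy":-3,"dz":0.5,"turn":0.14},{"gripper":0,"dx":14,"dy":-4,"dz":0.5,"turn":0.22}]'
python3 - <<'E'
from h import *
torque()
rows([pose(f) for f in np.arange(2.66,3.1,.08)])
E
```

```text
time_s: 16.35
position: [0.5569, -0.1735, 0.0929]
tcp_rot: [[-0.534, 0.845, 0.015], [0.845, 0.534, -0.008], [-0.015, 0.009, -1.0]]
force: [8.2, -4.0, 0.1]
opening: 0.001
t 16.35 T 0.54 F [ 8.2 -4.   0.1] Mz 0.005 rel hub vise mm [-40.  -43.2] yaw 0.564
outer edge [-54.1 -48.5]
[1.6, 0.3, 0.9] -0.004
[5.9, -1.5, 0.9] 0.076
[10.3, -3.0, 0.9] 0.156
[14.8, -4.1, 0.9] 0.236
[19.3, -4.9, 0.9] 0.316
[24.0, -5.3, 0.9] 0.396
```

```bash
python3 -m inch '[{"gripper":0,"dx":6,"dy":-1.5,"dz":0.5,"turn":0.08},{"gripper":0,"dx":10.5,"dy":-3,"dz":0.5,"turn":0.16},{"gripper":0,"dx":15,"dy":-4,"dz":0.5,"turn":0.24}]'
python3 - <<'E'
from h import *
torque()
rows([pose(f) for f in np.arange(2.9,3.2,.06)])
E
```

```text
time_s: 16.65
position: [0.5454, -0.1639, 0.0927]
tcp_rot: [[-0.319, 0.948, 0.015], [0.948, 0.319, -0.009], [-0.013, 0.011, -1.0]]
force: [6.5, -5.0, 2.1]
opening: 0.004
t 16.65 T 0.436 F [ 6.5 -5.   2.1] Mz -0.042 rel hub vise mm [-49.3 -31.4] yaw 0.325
outer edge [-64.2 -33.2]
[0.5, 0.3, 0.7] -0.004
[3.7, -1.0, 0.7] 0.056
[7.0, -2.2, 0.7] 0.116
[10.3, -3.3, 0.7] 0.176
[13.7, -4.1, 0.7] 0.236
[17.1, -4.7, 0.7] 0.296
```

Still free at a capstan angle near 2.87. I switch to the next spoke now, so the gripping phase happens mid-stroke.

```bash
python3 -m inch '[{"gripper":0,"dx":-5,"dy":0,"dz":0,"turn":0},{"gripper":0,"dx":-12,"dy":0,"dz":0,"turn":0},{"gripper":0,"dx":-15,"dy":0,"dz":-30,"turn":0},{"gripper":0,"dx":-15,"dy":0,"dz":-70,"turn":0},{"gripper":0,"dx":-15,"dy":0,"dz":-97,"turn":0},{"gripper":0,"dx":-15,"dy":0,"dz":-97,"turn":-0.14},{"gripper":0,"dx":-15,"dy":0,"dz":-97,"turn":-0.28},{"gripper":0,"dx":-15,"dy":0,"dz":-97,"turn":-0.42},{"gripper":0,"dx":-15,"dy":0,"dz":-97,"turn":-0.56},{"gripper":0,"dx":-15,"dy":0,"dz":-97,"turn":-0.7},{"gripper":0,"dx":-15,"dy":0,"dz":-97,"turn":-0.84},{"gripper":0,"dx":-15,"dy":0,"dz":-97,"turn":-0.98}]'
python3 - <<'E'
from h import *
rows([pose(1.28,34,z=190),pose(1.28,34)])
E
```

```text
time_s: 17.85
position: [0.5431, -0.1738, 0.1865]
tcp_rot: [[-0.967, 0.254, -0.002], [0.254, 0.967, 0.001], [0.002, 0.001, -1.0]]
force: [0.7, 0.0, -0.3]
opening: 0.008
[-92.2, 43.5, -3.5] -0.634
[-92.2, 43.5, 94.5] -0.634
```

```bash
python3 -m inch '[{"gripper":0,"dx":-20,"dy":9,"dz":-3,"turn":-0.13},{"gripper":0,"dx":-40,"dy":18,"dz":-3,"turn":-0.26},{"gripper":0,"dx":-60,"dy":27,"dz":-3,"turn":-0.39},{"gripper":0,"dx":-80,"dy":36,"dz":-3,"turn":-0.52},{"gripper":0,"dx":-92,"dy":43,"dz":-3,"turn":-0.63},{"gripper":0,"dx":-92,"dy":43,"dz":-3,"turn":-0.63},{"gripper":0,"dx":-92,"dy":43,"dz":25,"turn":-0.63},{"gripper":0,"dx":-92,"dy":43,"dz":60,"turn":-0.63},{"gripper":0,"dx":-92,"dy":43,"dz":86,"turn":-0.63},{"gripper":0,"dx":-92,"dy":43,"dz":94,"turn":-0.63},{"gripper":0,"dx":-92,"dy":43,"dz":94,"turn":-0.63}]'
python3 - <<'E'
from h import *
torque()
rows([pose(1.28,20)]+[pose(f) for f in np.arange(1.28,1.7,.06)])
E
```

```text
time_s: 18.95
position: [0.6422, -0.1561, 0.0916]
tcp_rot: [[-0.934, -0.358, -0.004], [-0.358, 0.934, 0.002], [0.003, 0.003, -1.0]]
force: [0.1, -0.1, 0.3]
opening: 0.003
t 18.95 T 0.021 F [ 0.1 -0.1  0.3] Mz 0.022 rel hub vise mm [ 47.  -43.6] yaw 1.936
outer edge [ 49.4 -58.4]
[12.4, -1.4, -0.4] -0.012
[14.2, -1.6, -0.4] -0.012
[17.4, -3.0, -0.4] 0.048
[20.7, -4.3, -0.4] 0.108
[24.0, -5.3, -0.4] 0.168
[27.3, -6.1, -0.4] 0.228
[30.8, -6.8, -0.4] 0.288
[34.2, -7.2, -0.4] 0.348
```

```bash
python3 -m inch '[{"gripper":0,"dx":5,"dy":0,"dz":0,"turn":0},{"gripper":0,"dx":9,"dy":-1,"dz":0,"turn":0},{"gripper":0,"dx":12,"dy":-1,"dz":0,"turn":0},{"gripper":0,"dx":14.5,"dy":-1.5,"dz":0,"turn":0},{"gripper":0,"dx":17.5,"dy":-3,"dz":0,"turn":0.05},{"gripper":0,"dx":20.5,"dy":-4,"dz":0,"turn":0.11},{"gripper":0,"dx":24,"dy":-5,"dz":0,"turn":0.17}]'
python3 - <<'E'
from h import *
torque()
rows([pose(f) for f in np.arange(1.45,1.9,.06)])
E
```

```text
time_s: 19.65
position: [0.6266, -0.1685, 0.0941]
tcp_rot: [[-0.981, -0.192, 0.008], [-0.192, 0.981, 0.001], [-0.008, -0.0, -1.0]]
force: [6.6, 3.6, -2.4]
opening: 0.006
t 19.65 T 0.475 F [ 6.6  3.6 -2.4] Mz 0.03 rel hub vise mm [ 29.2 -52.6] yaw 1.764
outer edge [ 29.  -67.6]
[4.5, 0.1, 2.1] -0.014
[7.7, -1.3, 2.1] 0.046
[10.9, -2.6, 2.1] 0.106
[14.3, -3.6, 2.1] 0.166
[17.6, -4.4, 2.1] 0.226
[21.0, -5.1, 2.1] 0.286
[24.5, -5.5, 2.1] 0.346
[28.0, -5.7, 2.1] 0.406
```

```bash
python3 -m inch '[{"gripper":0,"dx":3.3,"dy":-1.2,"dz":1,"turn":0.06},{"gripper":0,"dx":6.5,"dy":-2.4,"dz":1,"turn":0.12}]'
cat >> h.py <<'E'
def spoke():
    s=read_state();R=np.array(s["tcp_rot"])[:2,:2];d=(np.array(s["position"])[:2]-HUB)
    yy=R[:,1]*np.sign(d@R[:,1]); c=d+yy*.015+R[:,0]*.0095
    v=Rz(VP[2]).T@c; a=np.arctan2(-v[1],v[0]); r=np.hypot(*v); print("spoke",round(float(a+np.arcsin(.007/r)),3))
E
python3 - <<'E'
from h import *
torque();spoke()
E
```

```text
time_s: 19.85
position: [0.6216, -0.1725, 0.0939]
tcp_rot: [[-0.997, -0.073, 0.01], [-0.073, 0.997, -0.0], [-0.01, -0.001, -1.0]]
force: [8.4, 4.8, 0.3]
opening: 0.004
t 19.85 T 0.608 F [8.4 4.8 0.3] Mz 0.029 rel hub vise mm [ 23.5 -55.5] yaw 1.644
outer edge [ 21.5 -70.4]
spoke 1.497
```

```bash
python3 -m inch '[{"gripper":0,"dx":3.2,"dy":-1,"dz":0,"turn":0.06}]'
python3 - <<'E'
from h import *
torque();spoke()
E
```

```text
time_s: 19.95
position: [0.6189, -0.1742, 0.0939]
tcp_rot: [[-1.0, -0.014, 0.011], [-0.014, 1.0, -0.001], [-0.011, -0.001, -1.0]]
force: [8.2, 2.9, -0.5]
opening: 0.002
t 19.95 T 0.516 F [ 8.2  2.9 -0.5] Mz 0.005 rel hub vise mm [ 20.4 -56.6] yaw 1.585
outer edge [ 17.6 -71.3]
spoke 1.553
```

```bash
m(){ python3 -c "from h import *;torque();spoke()" | grep -E "^t|spoke"; }
python3 -m inch '[{"gripper":0,"dx":3.2,"dy":-1,"dz":0,"turn":0.06}]' >/dev/null; m
python3 -m inch '[{"gripper":0,"dx":3.2,"dy":-1,"dz":0,"turn":0.06}]' >/dev/null; m
```

```text
t 20.05 T 0.51 F [ 7.9  1.8 -0.6] Mz 0.043 rel hub vise mm [ 17.4 -57.6] yaw 1.525
spoke 1.608
t 20.15 T 0.592 F [ 8.6  1.3 -0.8] Mz 0.092 rel hub vise mm [ 14.3 -58.4] yaw 1.465
spoke 1.663
```

```bash
m(){ python3 -c "from h import *;torque();spoke()" | grep -E "^t|spoke"; }
python3 -m inch '[{"gripper":0,"dx":3.0,"dy":-0.9,"dz":0,"turn":0.055}]' >/dev/null; m
python3 -m inch '[{"gripper":0,"dx":3.0,"dy":-0.9,"dz":0,"turn":0.055}]' >/dev/null; m
```

```text
t 20.25 T 0.578 F [ 9.9 -0.5 -2.7] Mz 0.038 rel hub vise mm [ 11.6 -59.1] yaw 1.41
spoke 1.71
t 20.35 T 0.59 F [10.7 -1.8 -4.3] Mz 0.023 rel hub vise mm [  9.  -59.6] yaw 1.355
spoke 1.756
```

```bash
m(){ python3 -c "from h import *;torque();spoke()" | grep -E "^t|spoke"; }
python3 -m inch '[{"gripper":0,"dx":3.0,"dy":-0.8,"dz":0,"turn":0.055}]' >/dev/null; m
```

```text
t 20.45 T 0.708 F [11.  -3.1 -3.8] Mz 0.133 rel hub vise mm [  6.4 -59.9] yaw 1.3
spoke 1.801
```

```bash
python3 - <<'E'
from h import *
for n in ["top","scene"]:
    im=capture(n);K=cam(n);u,v=proj(K,[[*(VP[:2]+Rz(VP[2])@[0,.07]),.05]])[0].astype(int)
    cv2.imwrite(f"pics/{n}4.png",cv2.resize(im[v-25:v+25,u-30:u+35,::-1],None,fx=8,fy=8,interpolation=cv2.INTER_CUBIC))
E
python3 -c "
import cv2,numpy as np
a=cv2.imread('pics/top4.png');b=cv2.imread('pics/scene4.png')
c=np.vstack([a,b]);cv2.imwrite('pics/both4.png',cv2.resize(c,None,fx=.74,fy=.74))"
```

```text
(no output)
```

View pics/both4.png

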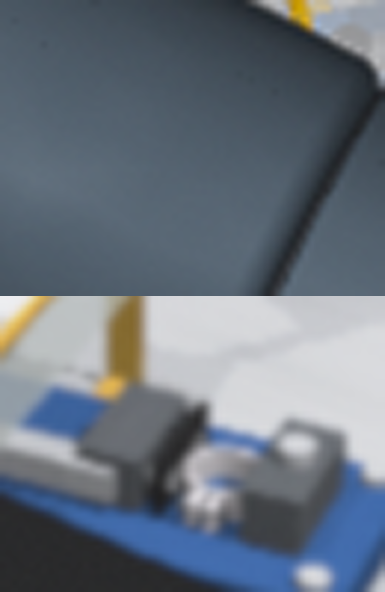

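The arm blocks the top view. The scene view shows the clamp now between the pad and the fixed block, and the torque has started rising.

```bash
m(){ python3 -c "from h import *;torque();spoke()" | grep -E "^t|spoke"; }
python3 -m inch '[{"gripper":0,"dx":1.5,"dy":-0.4,"dz":0,"turn":0.03},{"gripper":0,"dx":3.0,"dy":-0.8,"dz":0,"turn":0.055}]' >/dev/null; m
```

```text
t 20.75 T 0.749 F [12.4 -4.6 -4.9] Mz 0.104 rel hub vise mm [  3.9 -60.2] yaw 1.246
spoke 1.844
```

```bash
m(){ python3 -c "from h import *;torque();spoke()" | grep -E "^t|spoke"; }
python3 -m inch '[{"gripper":0,"dx":1.5,"dy":-0.4,"dz":0,"turn":0.025}]' >/dev/null; m
```

```text
t 20.85 T 0.738 F [12.2 -5.  -5.8] Mz 0.099 rel hub vise mm [  2.6 -60.3] yaw 1.222
spoke 1.866
```

The torque is about 0.74–0.75 N m, roughly 1.45 times free and rising along the expected slope, so I stop, back off and lift.

```bash
python3 -m inch '[{"gripper":0,"dx":-6,"dy":0,"dz":0,"turn":0},{"gripper":0,"dx":-12,"dy":0,"dz":0,"turn":0},{"gripper":0,"dx":-15,"dy":0,"dz":0,"turn":0},{"gripper":0,"dx":-15,"dy":0,"dz":-30,"turn":0},{"gripper":0,"dx":-15,"dy":0,"dz":-70,"turn":0},{"gripper":0,"dx":-15,"dy":0,"dz":-110,"turn":0},{"gripper":0,"dx":-60,"dy":0,"dz":-150,"turn":0},{"gripper":0,"dx":-105,"dy":0,"dz":-160,"turn":0},{"gripper":0,"dx":-105,"dy":0,"dz":-160,"turn":0},{"gripper":0,"dx":-105,"dy":0,"dz":-160,"turn":0}]'
python3 - <<'E'
from h import *
R=np.array(read_state()["tcp_rot"])
print(R.T@np.array([-.18,-.16,0])*1000)
E
```

```text
time_s: 21.85
position: [0.6929, -0.2131, 0.2517]
tcp_rot: [[-0.94, 0.341, -0.001], [0.341, 0.94, 0.0], [0.001, 0.0, -1.0]]
force: [0.1, -0.5, 0.3]
opening: 0.006
[ 1.14714641e+02 -2.11755864e+02  7.22295588e-02]
```

```bash
python3 -m inch '[{"gripper":0,"dx":19,"dy":-35,"dz":0,"turn":0},{"gripper":0,"dx":38,"dy":-70,"dz":0,"turn":0},{"gripper":0,"dx":57,"dy":-105,"dz":0,"turn":0},{"gripper":0,"dx":76,"dy":-140,"dz":0,"turn":0},{"gripper":0,"dx":95,"dy":-175,"dz":0,"turn":0},{"gripper":0,"dx":114,"dy":-210,"dz":0,"turn":0},{"gripper":0,"dx":114,"dy":-210,"dz":0,"turn":0},{"gripper":0,"dx":114,"dy":-210,"dz":0,"turn":0}]'
python3 - <<'E'
from h import *
im=capture("top");cv2.imwrite("pics/t5.png",cv2.resize(im[110:280,130:400,::-1],None,fx=2.8889,fy=2.8889,interpolation=cv2.INTER_CUBIC))
E
```

```text
time_s: 22.65
position: [0.5118, -0.3705, 0.2509]
tcp_rot: [[-0.939, 0.343, -0.003], [0.343, 0.939, 0.004], [0.004, 0.003, -1.0]]
force: [0.4, 0.1, 0.2]
opening: 0.004
```

View pics/t5.png

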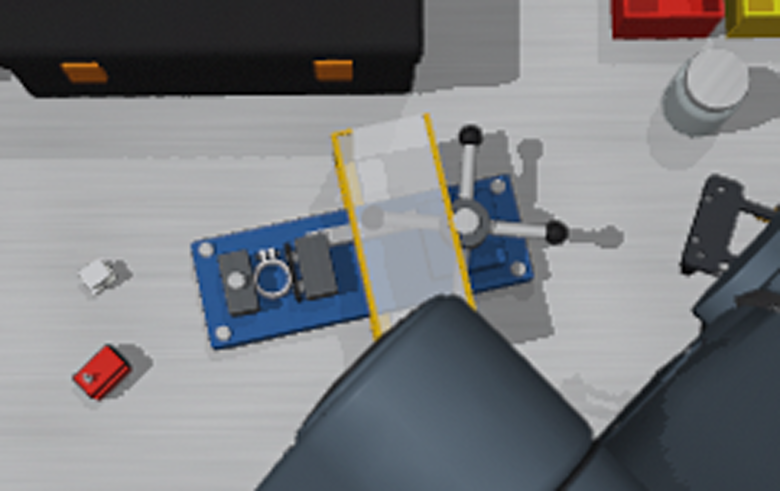

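The final top view shows the clamp held between the two jaws with its ears towards +x. The black balls are at (471,135) and (556,233), and the lamp, the visible mount and the jar are unmoved. One last angle check, then I hand in.

Run:
```python
from h import *
T=cam("top")
for px,k in [((471,135),0),((556,233),1)]:
    q=ray(T,(130+px[0]/2.8889,110+px[1]/2.8889),.1);v=Rz(VP[2]).T@(q[:2]-HUB);print(-np.arctan2(v[1],v[0])-k*np.pi/2+np.pi)
print(read_state()["force"]);hand_in()
```

```text
3.4498296597484246
3.4305089351658635
[-0.08521086  0.20814385 -0.034987  ]
the job is handed in; nothing more can be done
```

The seat clamp is in the vise with the jaw gripping it, and the job is handed in at about 23 s on the robot's clock. I have not seen a verdict.

I set the clamp flat on the bed with its ears towards the vise's +x side and let go. I then turned the capstan clockwise with three spokes one after another (black, red, black), to about 3.44 rad.

- **Torque:** It ran free at about 0.51 N m on average and ended at about 0.74–0.75 N m. That is roughly 1.45 times free, or about 20 N of grip, with about ±0.05 N m of noise on single readings.
- **Cross-check:** My image-based guess for the fixed jaw face (y about 109 mm), with the final capstan angle, would put the grip at up to about 35 N, just past the 34 N limit but short of crushing. That guess is good only to several newtons, so I went by the torque.
- **Final picture:** The clamp sits between both jaws with its ears out to the side, and the arm is clear. The jar, the lamp and the light mount near it look unmoved. The arm hid the second mount in that picture. It was in place in the picture taken after the first spoke, and I did not work near it.

The first move command was refused because a key was missing from some rows. The retry went through. I viewed 10 pictures, one of them a dark wrist picture from the refused move.

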